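# Snap an axle clip home with a fork pusher

### The arm

A 6-joint arm with a two-finger parallel gripper is mounted at the origin on a cart in front of the work surface, level with it; the furniture and walls round the work are solid. World frame = base frame: x ahead of the robot, y to its left, z up, the work surface at z = 0. Lengths are in m, angles in rad, forces in N, time in s.
With the tool pointing down it reaches from about 0.325 to 0.9 m from the base axis. Payload 3.5 kg.
Tool frame: the origin (TCP) lies between the finger pads; the fingertips stand 25 mm ahead of it and the grasp point (between the pads) lies 6 mm ahead of it; z points along the fingers, y is the direction in which the jaws open and shut (so a half turn about z gives the same grasp; the last joint's range is limited). The gripper opens to 85 mm and grips with 20 to 120 N. Pads are 22 mm wide; open, the fingers measure 114 mm over their backs; the gripper's body (76 mm by 85 mm) begins 54 mm behind the grasp point. The pads swing forward as they close: fully open they stand 13 mm farther back than shut.
Start: joints at [-0.103, 0.276, -0.026, 1.268, 0, 1.467], TCP at [0.625, -0, 0.256] pointing down, gripper open.
Joint ranges: [-3.12, 3.12], [-0.85, 1.88], [-1.08, 1.24], [-1.95, 2.15], [-1.57, 1.53], [-3.14, 3.14]. Speed limits (rad/s): [2.57, 2.57, 3.14, 3.14, 3.14, 3.14].

### API

Orientations are given as a rotation vector (axis times angle).
In Python, from cell import telemetry, eyes, job gives the robot as it stands.
- The arm moves only by the tool move_arm, never from a script. Its argument "series" is text: rows parted by semicolons, each of 7 numbers parted by spaces: the shift along the tool's x, y, z in mm, then the turn, a rotation vector about the tool's x, y, z in degrees, then the closure, from 0 (fully open) to 1 (shut). In form: x y z wx wy wz hand; .... A call has 1 to 8 rows; each row shifts and turns the pose as measured when the row begins, along the tool's axes as they then stand; what a row does not reach is not made up. A row lasts 1/8 s, in which the tool goes at most 62.5 mm and 10.7 degrees, less where a joint would pass 70% of its speed; a pose out of reach is approached as far as the arm can. A call with a gripper value outside its range is refused whole. The fingers move at their own pace and stop on an object; the grip force is fixed at half the most. Time passes only in rows, so rows that do not move let the fingers close. It gives the time, the measured TCP pose, the force and the opening at its end, in the units of the state.
- telemetry.read_state(): the state, without advancing time (a new reading comes with each control period).
- eyes.get_image(name): name is "scene" or "side" or "wrist"; returns the picture (384x512x3 uint8, blue, green, red); there is no depth.
- eyes.camera_params(name): a dict with "fov_y" (degrees; the focal length in pixels is half the picture's height over the tangent of half this angle, whatever the lens; pixels are square), "cx", "cy" (the principal point, pixels), "origin" and "orientation" of the camera in the world; the wrist camera has in their place "tool_from_camera" (4x4, takes a point from camera to tool coordinates, whose origin is the TCP and whose axes are the flange's). Camera axes: x right, y up, looking along -z (the intrinsics and any distortion apply to the point x, -y, -z); pixel columns grow to the right and rows downward; lengths in m; the calibration is good to about 2 mm. A picture is of the moment at which its call begins: read the wrist's pose just before it. camera_params takes no time and is no camera call.
- job.close_job(): hands the job in, once; it reports no verdict.
Trained networks look in the newest picture that a camera, given by its name, has taken for a name from the list of things; names that differ only in an ending like _2 or _b are one class to them, and where a whole thing is asked for, a point or a joint stands for the part that bears it (a point fixed in the world has none). Each returns a list of dicts, best first, with "score" (0 to 1); they miss things now and then, are a little off and sometimes report something else, mostly with a low value. They report only what shows in the picture. A call takes as long as a camera call. They do not tell look-alikes from the thing itself.
- eyes.outline_of(label, camera): "region" (384x512 bool, what is visible of it) and "box" ([left, top, width, height] in pixels, round what is visible of it).
The state is a dict: "clock": time; "joint_positions": joint angles; "joint_velocities": joint speeds; "effort": joint torques, N m; "tcp_pos": TCP position; "eef_rot": TCP orientation; "force": force on the tool from outside, world axes, zero at the start; "wrist_torque": the same for the moment, N m; "gripper_width": finger opening in m.
Only numpy, scipy, OpenCV 4.12 (cv2) and the standard library are available. Lean on these libraries where they do the work, as an engineer would, in place of code of your own. Each camera call takes 0.05 s, during which the arm holds its last target.

### The job

Pick up the fork-ended pusher and use its fork to push the split clip along the jig's slide onto the wheel axle until it snaps fully home round the axle's groove. Do not touch the clip with the gripper itself. Then lay the pusher down on the bench and let go of it.

Things in the scene. Friction and masses are not known exactly. Their poses are not given: they have to be found in the camera images.
- fork_pusher: Hand tool: square wooden handle, flat steel two-prong fork (not the all-metal spanner near by). Origin: underside of handle, at the grip; x along the tool to the prongs, z up. Handle 22 mm wide (y), z 0 to 22 mm, x -52 to +38; ferrule to x 48; then flat blade z 0.5 to 6.5 mm, fork 26 mm wide, prong tips at x = +95 mm, each 7 mm wide at y = +/-9.5. About 0.12 kg.
- axle_clip: Dark steel split spring clip, 36 (x) x 50 (y) x 8 mm, lying flat on the jig's slide. Origin: centre of its bore, underside. Open mouth to +x, towards the axle; its straight back, the face to push, is at x = -22 mm. The jaws spring open at the axle (push 5 to 10 N, more if askew), pass their widest about 9 mm short of home, then close behind it, leaving up to 3 mm of play.
- clip_jig: Fixed jig on a plywood base 134 x 88 x 8 mm with a black caster wheel lying on it. Origin: on the centre line of the wheel's upright axle, at bench level; x is the direction to push the clip. Aluminium slide, flat top at z = 30 mm, 64 mm wide, from x = -78 mm to the axle; rails along it up to z = 34 mm, 56 mm apart, x -78 to -5. The clip starts about 40 mm short of the axle.
- axle_seat (a point): Where the clip's origin lies when it is home: on the axle's centre line, level with the slide's top (30 mm above the bench). Axes as the jig's. The axle's groove round it is 16 mm in diameter, from this point up to 10.5 mm above it; over it a domed head 25 mm in diameter, its top 17.5 mm above this point.
Things that resemble listed ones, but are neither listed nor needed, are in the scene too. Leave any turquoise look-alike of the fork_pusher alone.

How it is judged:
By the outcome, as a careful person would: the job done as asked, in the order asked, and still so for the second after the job is handed in, with the robot touching nothing.
It also fails if it takes over 58 s, if anything falls off the work surface, if the arm or the gripper's body presses on something with over 40 N, if the wrist force passes 120 N, or if a joint passes its speed limit or range.

## Working session

There is one attempt and no reset: what is moved stays moved. The work goes in short steps, Python scripts to look and compute and a tool call to move; the robot and the scene stay as the last step left them, time stands still between calls to the robot, and variables do not carry over. Pictures are saved under pics/ and viewed, and the job is handed in when it is done.

Besides the shell and the picture viewer there is one more tool, called by a JSON object that holds its "fn" and its "kwargs". move_arm: Moves the arm, as the interface text tells. Its arguments: {"type":"object","properties":{"series":{"type":"string"}},"required":["series"]}

```bash
ls; mkdir -p pics
python3 - <<'E'
from cell import telemetry, eyes, job
import cv2
s=telemetry.read_state();print(s)
for n in ["scene","side","wrist"]:
    cv2.imwrite(f"pics/{n}0.png",eyes.get_image(n)); print(n,eyes.camera_params(n))
E
```

```text
pics
{'clock': 0.0, 'joint_positions': array([-1.03409962e-01,  2.77156657e-01, -2.79200698e-02,  1.26799757e+00,
       -1.76944405e-06,  1.46740522e+00]), 'joint_velocities': array([ 2.12701083e-03, -1.60749681e-04,  1.48281442e-03, -8.33736898e-04,
        2.03365741e-05,  2.59609318e-04]), 'effort': array([-1.23772923e-03, -4.45513523e+01,  2.95201170e+01,  1.64704624e-02,
       -2.18722530e-04, -1.59438730e-05]), 'tcp_pos': array([6.24260434e-01, 6.00946651e-05, 2.55126491e-01]), 'eef_rot': array([-2.22021216, -2.22017029,  0.0022564 ]), 'force': array([ 0.26415779, -0.82647074, -0.21194152]), 'wrist_torque': array([-0.04953731, -0.04504932,  0.01559644]), 'gripper_width': 0.08546297321164682}
scene {'fov_y': 55.713037747299325, 'cx': 256.4774065748025, 'cy': 191.57570928358587, 'origin': array([ 0.79987207, -0.17389902,  0.88706001]), 'orientation': array([0.4537292 , 0.14101808, 0.58721741])}
side {'fov_y': 57.48840943049018, 'cx': 260.1544248911756, 'cy': 197.17729910731308, 'origin': array([ 0.45624297, -0.46875307,  0.62243515]), 'orientation': array([ 0.86303646, -0.06572192, -0.09881358])}
wrist {'fov_y': 62.62846623691163, 'cx': 252.31527933798552, 'cy': 187.83744189407614, 'tool_from_camera': array([[-1.52387991e-04,  9.48391511e-01,  3.17101749e-01,
         8.28116504e-02],
       [ 9.99999939e-01,  2.43716864e-04, -2.48346227e-04,
        -6.23196482e-05],
       [-3.12812498e-04,  3.17101692e-01, -9.48391490e-01,
        -1.18402341e-01],
       [ 0.00000000e+00,  0.00000000e+00,  0.00000000e+00,
         1.00000000e+00]])}
```

View pics/scene0.png

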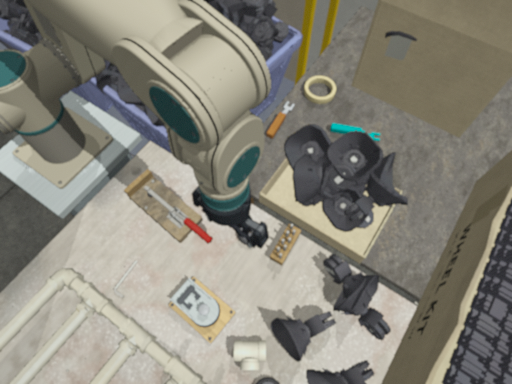

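View pics/side0.png

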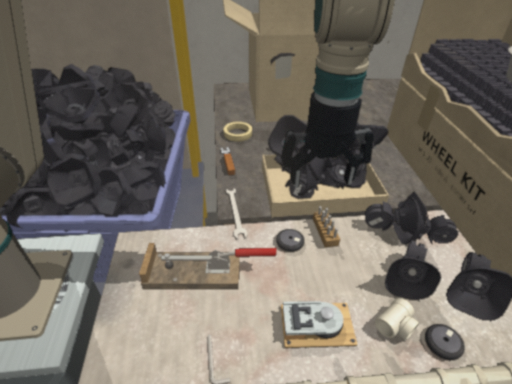

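View pics/wrist0.png

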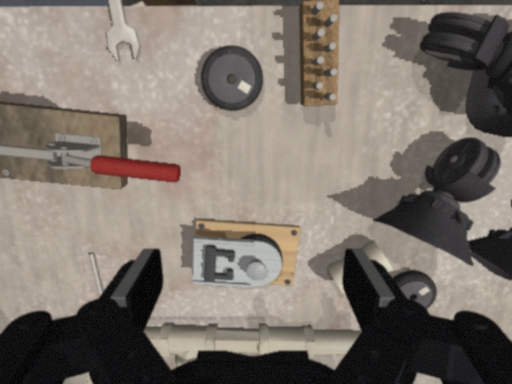

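```bash
cat > h.py <<'E'
from cell import telemetry, eyes, job
import numpy as np, cv2
from scipy.spatial.transform import Rotation as R
def cam(n):
    p=eyes.camera_params(n); f=192/np.tan(np.radians(p['fov_y'])/2)
    if n=='wrist':
        s=telemetry.read_state(); T=np.eye(4);T[:3,:3]=R.from_rotvec(s['eef_rot']).as_matrix();T[:3,3]=s['tcp_pos']
        M=T@p['tool_from_camera']
    else:
        M=np.eye(4);M[:3,:3]=R.from_rotvec(p['orientation']).as_matrix();M[:3,3]=p['origin']
    return M,f,p['cx'],p['cy']
def px2z(c,u,v,z=0):
    M,f,cx,cy=c
    d=M[:3,:3]@np.array([(u-cx)/f,-(v-cy)/f,-1.]);return M[:3,3]+d*(z-M[2,3])/d[2]
def proj(c,P):
    M,f,cx,cy=c
    q=(np.atleast_2d(P)-M[:3,3])@M[:3,:3]
    return np.c_[cx+f*q[:,0]/-q[:,2],cy+f*q[:,1]/q[:,2]]
E
python3 - <<'E'
from h import *
for n in ["scene","side","wrist"]:
    c=cam(n)
    im=eyes.get_image(n)
    for l in ["fork_pusher","axle_clip","clip_jig"]:
        for d in eyes.outline_of(l,n)[:3]:
            ys,xs=np.nonzero(d['region']);print(n,l,round(d['score'],2),d['box'],px2z(c,xs.mean(),ys.mean(),0.01).round(3))
            m=im.copy(); cv2.rectangle(im,tuple(map(int,d['box'][:2])),(int(d['box'][0]+d['box'][2]),int(d['box'][1]+d['box'][3])),(0,0,255),1)
    cv2.imwrite(f'pics/{n}1.png',im)
for p in [(287,103),(272,133)]: print(px2z(cam('scene'),*p))
for p in [(224,148),(232,172)]: print(px2z(cam('side'),*p))
E
```

```text
scene fork_pusher 0.8 [268.4, 104.7, 27.1, 33.1] [0.468 0.429 0.01 ]
scene fork_pusher 0.49 [334.4, 122.7, 44.5, 16.7] [0.647 0.511 0.01 ]
scene axle_clip 0.49 [177.1, 284.8, 23.6, 23.5] [ 0.572 -0.128  0.01 ]
scene axle_clip 0.38 [167.6, 275.9, 64.0, 66.6] [ 0.617 -0.133  0.01 ]
scene clip_jig 0.67 [168.1, 275.4, 68.8, 70.4] [ 0.619 -0.133  0.01 ]
side fork_pusher 0.58 [220.3, 148.7, 16.2, 26.3] [0.471 0.417 0.01 ]
side axle_clip 0.57 [291.6, 306.1, 24.4, 29.1] [ 0.586 -0.118  0.01 ]
side clip_jig 0.87 [282.8, 302.2, 74.0, 45.0] [ 0.617 -0.139  0.01 ]
wrist axle_clip 0.77 [204.5, 241.2, 30.2, 38.0] [ 0.576 -0.143  0.01 ]
wrist clip_jig 0.59 [194.9, 219.1, 103.7, 66.1] [ 0.618 -0.126  0.01 ]
[4.50598435e-01 5.05727348e-01 1.11022302e-16]
[0.47444722 0.3837773  0.        ]
[0.46034581 0.5132226  0.        ]
[0.47941595 0.37879041 0.        ]
```

{"fn": "move_arm", "kwargs": {"series": "50 -19 0 0 0 -1 0;50 -19 0 0 0 -1 0;50 -19 0 0 0 -1 0;50 -19 0 0 0 -1 0;50 -19 0 0 0 -1 0;50 -19 0 0 0 -1 0;50 -19 0 0 0 -1 0;40 -15 0 0 0 -1 0"}}

```text
clock: 1.75
tcp_pos: [0.4528, 0.3889, 0.257]
eef_rot: [2.062, 2.365, 0.008]
force: [0.3, 0.1, 0.3]
gripper_width: 0.0855
```

Run:
```python
from h import *
s=telemetry.read_state();print(s['tcp_pos'],s['joint_positions'],s['clock'],R.from_rotvec(s['eef_rot']).as_matrix().round(3))
for n in ["wrist","side"]:
  c=cam(n);im=eyes.get_image(n)
  for d in eyes.outline_of('fork_pusher',n)[:3]:
    r=d['region'];ys,xs=np.nonzero(r);print(n,d['score'],d['box'])
    P=np.array([px2z(c,u,v,0.012) for u,v in zip(xs,ys)])[:,:2]
    m=P.mean(0);w,V=np.linalg.eigh(np.cov((P-m).T));a=V[:,1];t=(P-m)@a;print(m,a,t.min(),t.max())
  cv2.imwrite(f'pics/{n}2.png',im)
```

```text
[0.45282596 0.38892773 0.25702207] [ 0.6023048   0.22297975 -0.09368739  1.24849006 -0.00209076  2.03641719] 1.75 [[-0.136  0.991  0.006]
 [ 0.991  0.136  0.001]
 [ 0.001  0.006 -1.   ]]
wrist 0.96 [404.3, 49.8, 107.7, 43.4]
[0.65771289 0.51276167] [-0.92859357 -0.37109835] -0.060761479904773784 0.05531684216674134
wrist 0.56 [259.2, 49.7, 29.7, 134.1]
[0.46905841 0.43472218] [-0.10968596  0.99396629] -0.07325866462580942 0.0755232663784
side 0.76 [223.8, 151.6, 9.9, 25.6]
[0.47130208 0.41130675] [-0.11675737  0.99316047] -0.06385227684254373 0.07335832795902762
side 0.19 [294.3, 305.6, 19.3, 25.8]
[ 0.58584823 -0.11742049] [0.04317092 0.9990677 ] -0.02519913077592303 0.02591538380263718
```

View pics/wrist2.png

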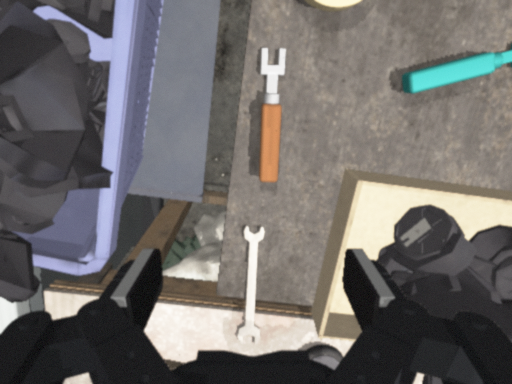

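Run:
```python
from h import *
a=cv2.imread('pics/wrist2.png')[30:200,230:310];b=cv2.imread('pics/side2.png')[130:200,195:265]
a=cv2.resize(a,None,fx=3.5,fy=3.5,interpolation=cv2.INTER_CUBIC);b=cv2.resize(b,(595,595),interpolation=cv2.INTER_CUBIC)[:595,:500]
cv2.imwrite('pics/z2.png',np.hstack([a[:595],b]))
c=cam('wrist')
for p,z in [((269,181),.022),((260,181),.022),((278,181),.022),((264,104),.022),((281,104),.022),((264,48),.006),((285,48),.006)]:print(p,px2z(c,*p,z).round(4))
for p,z in [((160,50),.15),((215,100),.0),((110,270),.15),((245,50),0)]:print(p,px2z(c,*p,z).round(4))
```

```text
(269, 181) [0.4781 0.3638 0.022 ]
(260, 181) [0.4676 0.3624 0.022 ]
(278, 181) [0.4886 0.3652 0.022 ]
(264, 104) [0.4594 0.4494 0.022 ]
(281, 104) [0.4776 0.4519 0.022 ]
(264, 48) [0.4516 0.5062 0.006 ]
(285, 48) [0.4739 0.5093 0.006 ]
(160, 50) [0.3803 0.4814 0.15  ]
(215, 100) [0.4042 0.4449 0.    ]
(110, 270) [0.3471 0.3089 0.15  ]
(245, 50) [0.4314 0.5019 0.    ]
```

View pics/z2.png

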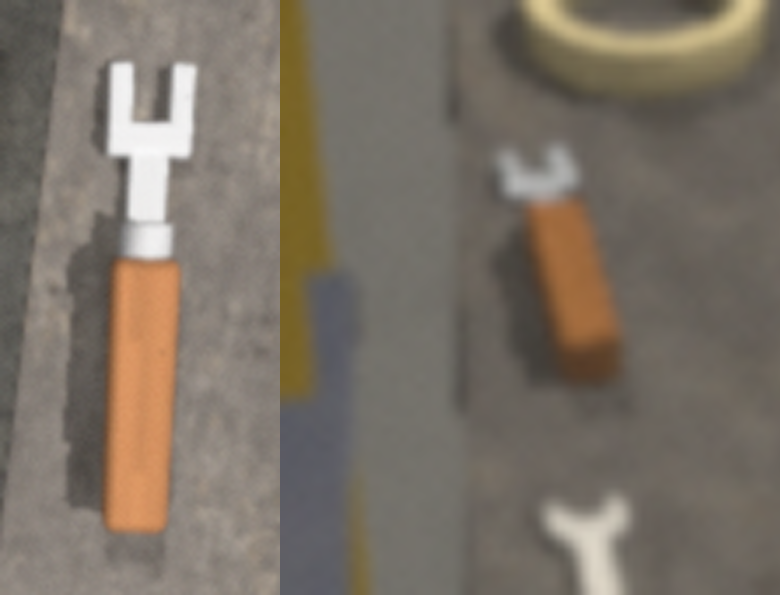

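View pics/side2.png

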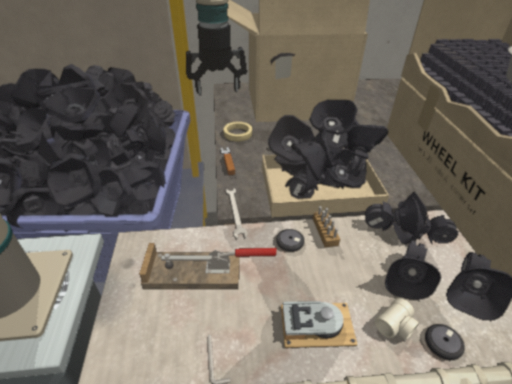

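Run:
```python
from h import *
c=cam('side');w=cam('wrist')
def f(x,y):return 195+(x-280)/8.5,130+y/8.5
for p,q,nm in [(f(585,345),(230+136/3.5,30+528/3.5),'butt top'),(f(553,205),(230+147/3.5,30+262/3.5),'handle front'),(f(510,155),(230+121/3.5,30+64/3.5),'tipL'),(f(566,152),(230+183/3.5,30+64/3.5),'tipR')]:
    for z in(.022,.006,-.01):print(nm,z,px2z(c,*p,z)[:2].round(4),px2z(w,*q,z)[:2].round(4))
```

```text
butt top 0.022 [0.4757 0.356 ] [0.4779 0.3639]
butt top 0.006 [0.4763 0.378 ] [0.4796 0.3592]
butt top -0.01 [0.4768 0.4   ] [0.4812 0.3544]
handle front 0.022 [0.4685 0.4429] [0.4681 0.4497]
handle front 0.006 [0.4688 0.4672] [0.4693 0.4488]
handle front -0.01 [0.4692 0.4915] [0.4705 0.4479]
tipL 0.022 [0.4541 0.4777] [0.4517 0.5044]
tipL 0.006 [0.454  0.5029] [0.4522 0.506 ]
tipL -0.01 [0.454  0.5281] [0.4527 0.5075]
tipR 0.022 [0.4748 0.4779] [0.4698 0.5069]
tipR 0.006 [0.4753 0.5032] [0.4711 0.5086]
tipR -0.01 [0.4758 0.5284] [0.4724 0.5103]
```

{"fn": "move_arm", "kwargs": {"series": "22 22 0 0 0 1.3 0.4;0 0 40 0 0 0 0.4;0 0 50 0 0 0 0.4;0 0 50 0 0 0 0.4;0 0 20 0 0 0 0.4;0 0 0 0 0 0 0.4"}}

```text
clock: 2.7
tcp_pos: [0.4811, 0.4063, 0.0946]
eef_rot: [2.101, 2.325, 0.012]
force: [-0.0, 0.1, 1.2]
gripper_width: 0.0511
```

Run:
```python
from h import *
s=telemetry.read_state();print(s['tcp_pos'],s['clock'],R.from_rotvec(s['eef_rot']).as_matrix().round(3))
for n in ["wrist","side"]:
  c=cam(n);im=eyes.get_image(n)
  cv2.imwrite(f'pics/{n}3.png',im)
w=cam('wrist')
t=np.array([.4617,.507]);b=np.array([.478,.3635]);o=np.array([.4723,.4137])
print(proj(w,[[*t,.006],[*b,.022],[*o,.022]]))
```

```text
[0.48108996 0.40629607 0.09458576] 2.7 [[-0.101  0.995  0.011]
 [ 0.995  0.101  0.001]
 [-0.     0.011 -1.   ]]
[[233.03273462  51.20465619]
 [238.36669799 270.73513036]
 [236.40107484 204.11514724]]
```

View pics/wrist3.png

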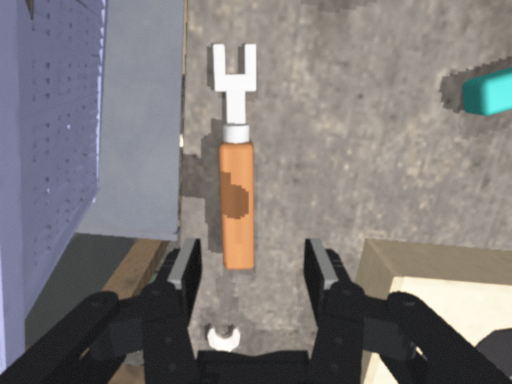

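View pics/side3.png

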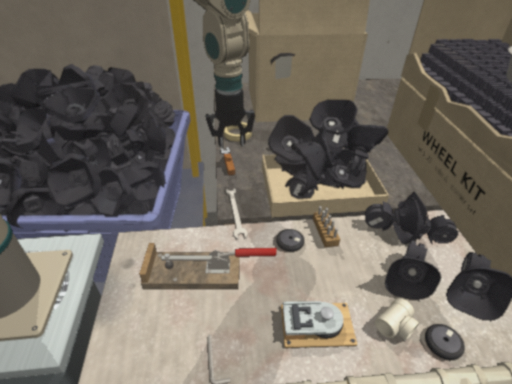

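{"fn": "move_arm", "kwargs": {"series": "10 -8 0 0.6 0 -0.6 0.4;0 0 0 0 0 0 0.4;0 0 30 0 0 0 0.4;0 0 0 0 0 0 0.4"}}

```text
clock: 3.3
tcp_pos: [0.4764, 0.4202, 0.0725]
eef_rot: [2.09, 2.341, 0.021]
force: [-0.3, 0.1, -0.6]
gripper_width: 0.0511
```

Run:
```python
from h import *
s=telemetry.read_state();print(s['tcp_pos'],s['clock'],R.from_rotvec(s['eef_rot']).as_matrix().round(3))
for n in ["wrist"]:
  c=cam(n);im=eyes.get_image(n)
  cv2.imwrite(f'pics/{n}4.png',im)
```

```text
[0.47641583 0.42017539 0.07252223] 3.3 [[-0.113  0.994  0.012]
 [ 0.994  0.113  0.008]
 [ 0.007  0.012 -1.   ]]
```

View pics/wrist4.png

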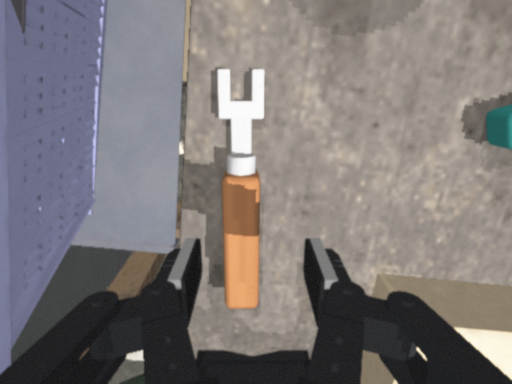

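{"fn": "move_arm", "kwargs": {"series": "-5 -6 0 1 -0.5 0 0.4;0 0 0 0 0 0 0.4;0 0 20 0 0 0 0.4;0 0 0 0 0 0 0.4"}}

```text
clock: 3.85
tcp_pos: [0.4742, 0.4168, 0.0568]
eef_rot: [2.092, 2.344, 0.005]
force: [-0.3, -0.4, -1.6]
gripper_width: 0.0509
```

Run:
```python
from h import *
s=telemetry.read_state();print(s['tcp_pos'],s['clock'],R.from_rotvec(s['eef_rot']).as_matrix().round(3))
for n in ["wrist"]:
  c=cam(n);im=eyes.get_image(n)
  cv2.imwrite(f'pics/{n}5.png',im)
```

```text
[0.47421029 0.41676821 0.05676106] 3.85 [[-0.113  0.994  0.002]
 [ 0.994  0.113  0.002]
 [ 0.002  0.003 -1.   ]]
```

View pics/wrist5.png

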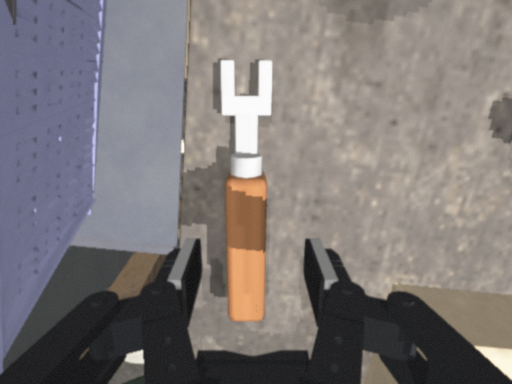

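Run:
```python
from h import *
c=cam('wrist')
print(px2z(c,392,288,.04),px2z(c,392,288,.06),px2z(c,180,260,0))
```

```text
[0.54812502 0.408945   0.04      ] [0.53600817 0.4221824  0.06      ] [0.43258458 0.38820877 0.        ]
```

{"fn": "move_arm", "kwargs": {"series": "-3 -3 0 0 0 0 0.4;0 0 22 0 0 0 0.4;0 0 8 0 0 0 0.4;0 0 0 0 0 0 0.4"}}

```text
clock: 4.4
tcp_pos: [0.473, 0.4142, 0.0281]
eef_rot: [2.091, 2.343, 0.011]
force: [-1.0, 0.7, 0.8]
gripper_width: 0.0517
```

{"fn": "move_arm", "kwargs": {"series": "0 0 1 0 0 0 0.7;0 0 0 0 0 0 1;0 0 0 0 0 0 1;0 0 0 0 0 0 1;0 0 0 0 0 0 1"}}

```text
clock: 5.03
tcp_pos: [0.4739, 0.4148, 0.0289]
eef_rot: [2.091, 2.342, 0.015]
force: [-0.1, 0.9, -1.4]
gripper_width: 0.0205
```

Run:
```python
from h import *
s=telemetry.read_state();print(s['tcp_pos'],s['gripper_width'],s['force'],s['clock'],R.from_rotvec(s['eef_rot']).as_matrix().round(3))
for n in ["wrist"]:
  c=cam(n);im=eyes.get_image(n)
  cv2.imwrite(f'pics/{n}6.png',im)
```

```text
[0.47386805 0.41484623 0.02887016] 0.020513450722062114 [-0.14062029  0.92065224 -1.43259466] 5.025 [[-0.113  0.994  0.008]
 [ 0.994  0.113  0.006]
 [ 0.005  0.008 -1.   ]]
```

View pics/wrist6.png

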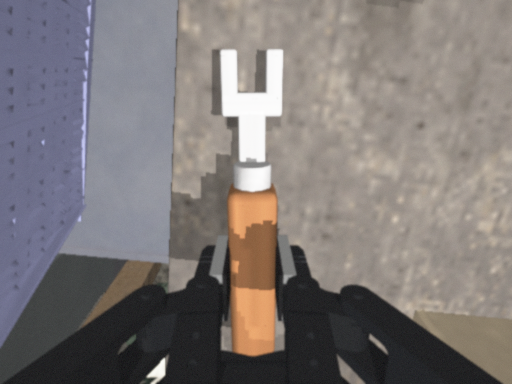

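{"fn": "move_arm", "kwargs": {"series": "0 0 -20 0 0 0 1;0 0 -50 0 0 0 1;0 0 -55 0 0 0 1;0 0 -55 0 0 0 1;0 0 0 0 0 0 1"}}

```text
clock: 5.7
tcp_pos: [0.4727, 0.414, 0.2194]
eef_rot: [2.09, 2.342, 0.019]
force: [-0.1, 0.4, -1.3]
gripper_width: 0.0205
```

Run:
```python
from h import *
s=telemetry.read_state();print(s['tcp_pos'],s['gripper_width'],s['force'],s['clock'],R.from_rotvec(s['eef_rot']).as_matrix().round(3))
for n in ["wrist","side"]:
  c=cam(n);im=eyes.get_image(n)
  cv2.imwrite(f'pics/{n}7.png',im)
```

```text
[0.47272838 0.41396758 0.21943542] 0.020547670542861204 [-0.07212501  0.37319906 -1.34463347] 5.7 [[-0.113  0.994  0.01 ]
 [ 0.994  0.113  0.007]
 [ 0.006  0.01  -1.   ]]
```

View pics/wrist7.png

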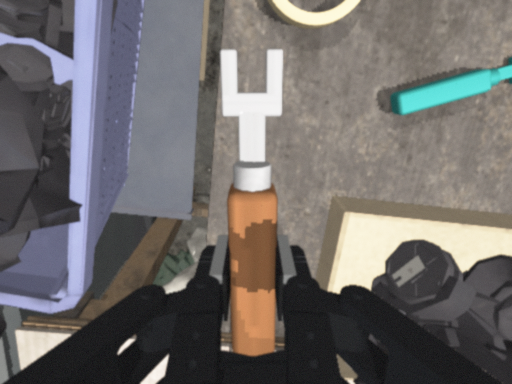

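View pics/side7.png

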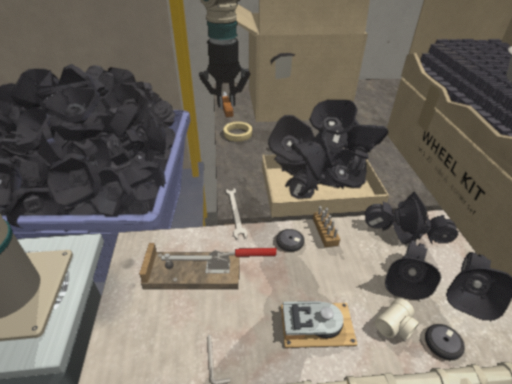

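{"fn": "move_arm", "kwargs": {"series": "-55 0 0 0 0 0 1;-55 0 0 0 0 0 1;-55 0 0 0 0 0 1;-55 0 0 0 0 0 1;-55 0 0 0 0 0 1;-55 0 0 0 0 0 1;-55 0 0 0 0 0 1;-50 0 0 0 0 0 1"}}

```text
clock: 6.8
tcp_pos: [0.5098, -0.0311, 0.1989]
eef_rot: [-2.071, -2.339, 0.029]
force: [-0.4, 0.2, -1.8]
gripper_width: 0.0206
```

{"fn": "move_arm", "kwargs": {"series": "-40 0 0 0 0 10 1;-40 0 0 0 0 10 1;0 0 0 0 0 10 1;0 0 0 0 0 10 1;0 0 0 0 0 10 1;0 0 0 0 0 10 1;0 0 0 0 0 10 1;0 0 0 0 0 10 1"}}

```text
clock: 7.8
tcp_pos: [0.4987, -0.114, 0.1823]
eef_rot: [-3.102, -0.375, 0.088]
force: [0.1, -0.1, -1.1]
gripper_width: 0.0204
```

Run:
```python
from h import *
s=telemetry.read_state();print(s['tcp_pos'],s['joint_positions'],s['gripper_width'],s['force'],s['clock'],R.from_rotvec(s['eef_rot']).as_matrix().round(3))
for n in ["wrist","side"]:
  c=cam(n);im=eyes.get_image(n)
  cv2.imwrite(f'pics/{n}8.png',im)
```

```text
[ 0.4987196  -0.11404953  0.18226698] [-0.34535688  0.16665825 -0.32866455  1.13280068 -0.01120477  2.55567831] 0.020423197591911732 [ 0.11704917 -0.08391742 -1.12225386] 7.8 [[ 0.97   0.238 -0.058]
 [ 0.239 -0.971  0.009]
 [-0.054 -0.022 -0.998]]
```

View pics/wrist8.png

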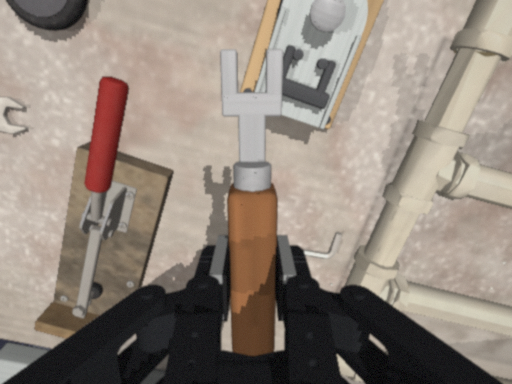

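View pics/side8.png

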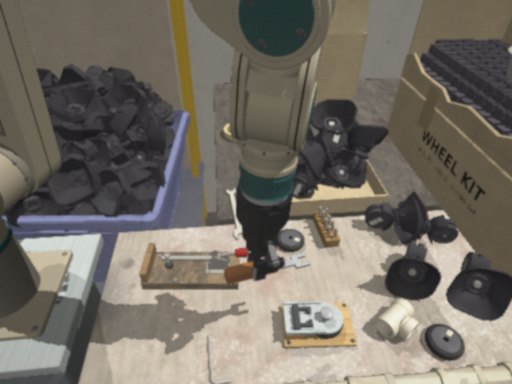

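{"fn": "move_arm", "kwargs": {"series": "-20 0 -25 -1.7 3.4 0 1;-20 0 -25 0 0 9 1;0 15 0 0 0 9 1;0 0 0 0 0 0 1"}}

```text
clock: 8.4
tcp_pos: [0.4581, -0.1377, 0.2294]
eef_rot: [3.139, -0.095, -0.002]
force: [1.2, -0.0, -0.9]
gripper_width: 0.0206
```

Run:
```python
from h import *
s=telemetry.read_state();print(s['tcp_pos'],s['joint_positions'],s['gripper_width'],s['force'],s['clock'],R.from_rotvec(s['eef_rot']).as_matrix().round(3))
n="wrist"
c=cam(n);im=eyes.get_image(n)
cv2.imwrite(f'pics/{n}9.png',im)
np.savez('c9.npz',M=c[0],k=c[1:])
for l in ["axle_clip","clip_jig"]:
  for d in eyes.outline_of(l,n)[:2]:
    ys,xs=np.nonzero(d['region']);print(l,d['score'],d['box'],px2z(c,xs.mean(),ys.mean(),.038))
cv2.imwrite('pics/z9.png',cv2.resize(im[0:200,180:380],(780,600*13//10))[:600])
```

```text
[ 0.45809775 -0.13768988  0.22941937] [-4.26164411e-01  3.31575405e-02 -3.71688086e-01  1.16668688e+00
 -1.89919367e-03  2.77612609e+00] 0.020605851548666596 [ 1.17761039 -0.01401748 -0.86301502] 8.4 [[ 0.998 -0.061 -0.001]
 [-0.061 -0.998 -0.001]
 [-0.001  0.002 -1.   ]]
axle_clip 0.97 [210.5, 6.5, 53.6, 44.7] [ 0.58055429 -0.12970672  0.038     ]
clip_jig 0.88 [192.0, 0.0, 89.3, 72.6] [ 0.5822426 -0.1278854  0.038    ]
```

View pics/wrist9.png

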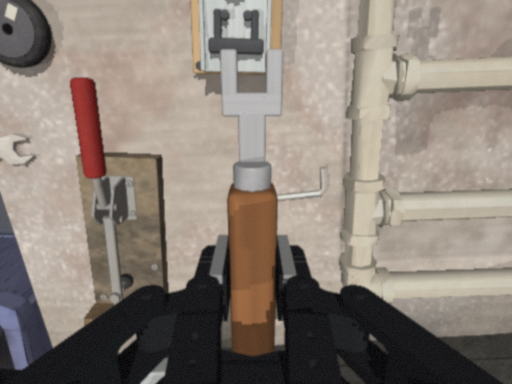

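View pics/z9.png

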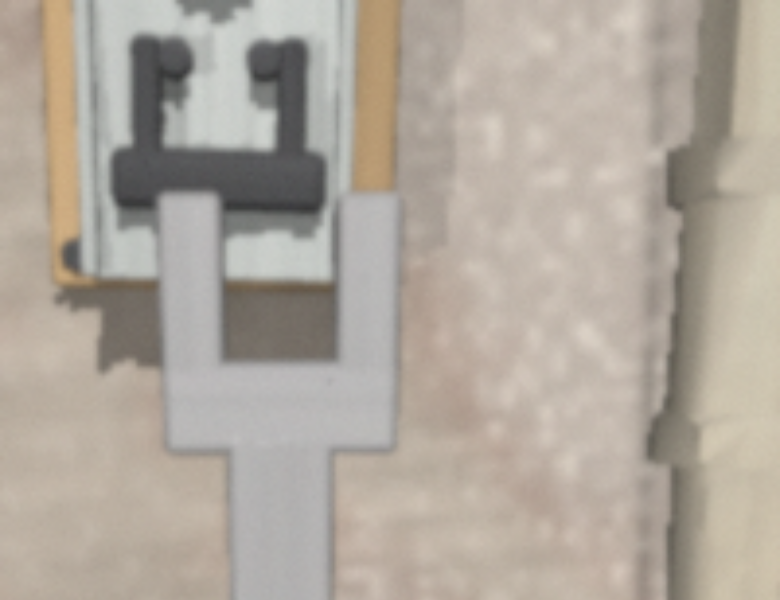

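Run:
```python
import cv2,numpy as np
im=cv2.imread('pics/wrist0.png')[210:298,184:310]
cv2.imwrite('pics/z0.png',cv2.resize(im,None,fx=6,fy=6,interpolation=cv2.INTER_CUBIC))
im=cv2.imread('pics/side8.png')[295:355,270:365]
cv2.imwrite('pics/zs.png',cv2.resize(im,None,fx=8,fy=8,interpolation=cv2.INTER_CUBIC))
```

```text
(no output)
```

View pics/z0.png

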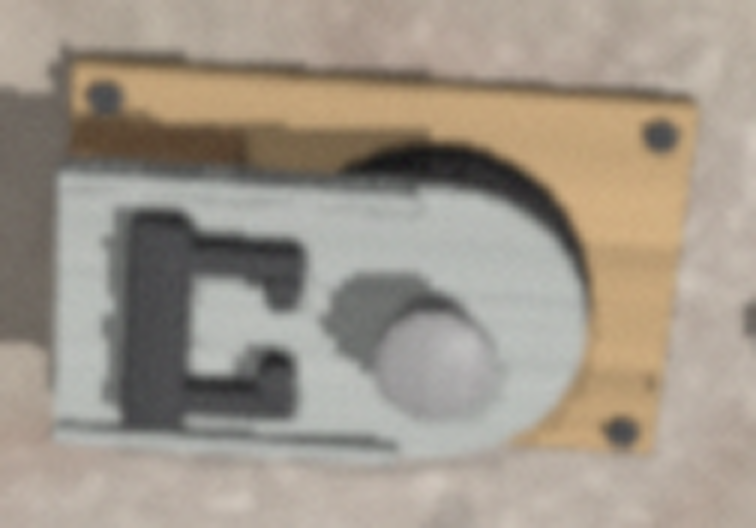

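View pics/zs.png

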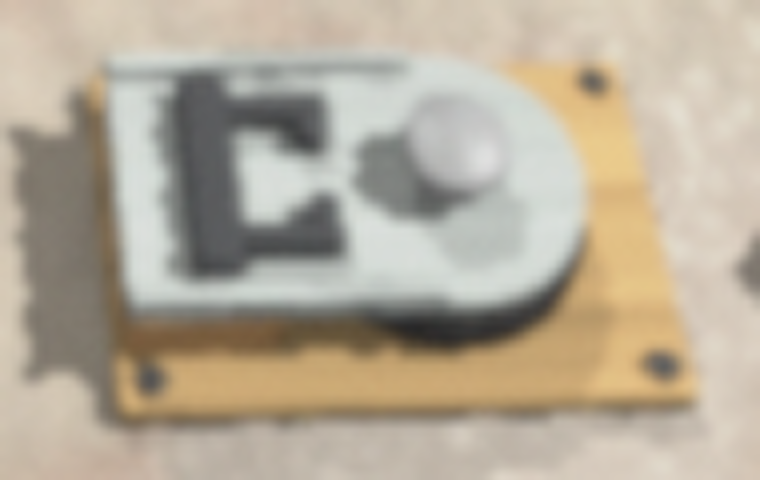

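```bash
cat > jig.py <<'E'
from h import *
p=eyes.camera_params('wrist'); f=192/np.tan(np.radians(p['fov_y'])/2)
T=np.eye(4);T[:3,:3]=R.from_rotvec([-2.22021216, -2.22017029,  0.0022564]).as_matrix();T[:3,3]=[6.24260434e-01, 6.00946651e-05, 2.55126491e-01]
W0=(T@p['tool_from_camera'],f,p['cx'],p['cy'])
d=np.load('c9.npz');W9=(d['M'],*d['k']);S=cam('side')
w0=lambda x,y:(184+x/6-.4,210+y/6-.4); w9=lambda x,y:(180+x/3.9-.4,y/3.9-.4); sd=lambda x,y:(270+x/8-.45,295+y/8-.45)
# obs: cam, px, jig-frame point
obs=[(W0,w0(75,62),(-78,44,8)),(W0,w0(695,100),(56,44,8)),(W0,w0(655,450),(56,-44,8)),
(W0,w0(437,362),(0,0,43)),(W0,w0(58,172),(-78,32,32)),(W0,w0(58,440),(-78,-32,32)),
(S,sd(458,145),(0,0,43)),(S,sd(108,65),(-78,32,32)),(S,sd(130,310),(-78,-32,32)),(S,sd(690,400),(56,-44,8)),(S,sd(122,412),(-78,-44,8)),
(W9,w9(55,285),(-78,44,8)),(W9,w9(92,275),(-78,32,30)),(W9,w9(333,280),(-78,-32,30))]
from scipy.optimize import least_squares
def res(v,full=False):
    r=[]
    a=v[2];Rz=R.from_euler('z',a).as_matrix()
    for c,px,P in obs:
        P=np.array(P,float)
        if P[0] in(-78.,56.) and P[2]==8: P[0]=P[0]+v[3]*1e3
        Q=Rz@P/1e3+[v[0],v[1],0]
        r.append(proj(c,Q)[0]-px)
    return np.array(r) if full else np.ravel(r)
if __name__=='__main__':
    s=least_squares(res,[.635,-.14,-.05,0],loss='soft_l1');print(s.x,np.degrees(s.x[2]));print(res(s.x,True).round(1))
    for name,sel in [('W0',W0),('S',S),('W9',W9)]:
        print(name,[ (P,px2z(c,*px,P[2]/1e3).round(4)[:2]) for c,px,P in obs if c is sel])
    print('clip back W9 L,R',px2z(W9,*w9(118,208),.038),px2z(W9,*w9(320,212),.038))
    print('clip W0 back',px2z(W0,*w0(122,420),.038),px2z(W0,*w0(130,215),.038))
    print('clip S back',px2z(S,*sd(178,85),.038),px2z(S,*sd(195,275),.038))
    M=np.linalg.inv(eyes.camera_params('wrist')['tool_from_camera'])
    # fork tips in tool frame at plane tool z=.0224
    m=eyes.camera_params('wrist')['tool_from_camera']
    for u,v in [(221.5,49),(283,49),(180+161/3.9,193/3.9),(180+400/3.9,193/3.9)]:
        dd=m[:3,:3]@[(u-p['cx'])/f,-(v-p['cy'])/f,-1]; o=m[:3,3]; print('tip',(o+dd*(.0224-o[2])/dd[2]).round(4))
E
python3 jig.py
```

```text
[ 0.62803825 -0.13279648 -0.07194171 -0.0025886 ] -4.121956500346176
[[-0.4 -0.2]
 [ 1.6  0.5]
 [ 0.5  0.8]
 [ 0.5 -0.5]
 [ 1.  -1.1]
 [ 0.3 -0.5]
 [-0.4  0.2]
 [-0.6 -0.5]
 [-0.2  0.3]
 [ 1.4 -0.2]
 [-0.8  0.6]
 [ 0.2  1.3]
 [-0.8  0.5]
 [ 5.2  0. ]]
W0 [((-78, 44, 8), array([ 0.5513, -0.0834])), ((56, 44, 8), array([ 0.6824, -0.0921])), ((56, -44, 8), array([ 0.6774, -0.1793])), ((0, 0, 43), array([ 0.6275, -0.1335])), ((-78, 32, 32), array([ 0.5513, -0.0967])), ((-78, -32, 32), array([ 0.5475, -0.1598]))]
S [((0, 0, 43), array([ 0.6289, -0.1324])), ((-78, 32, 32), array([ 0.5536, -0.0965])), ((-78, -32, 32), array([ 0.5483, -0.1586])), ((56, -44, 8), array([ 0.6754, -0.1807])), ((-78, -44, 8), array([ 0.5462, -0.1699]))]
W9 [((-78, 44, 8), array([ 0.552 , -0.0831])), ((-78, 32, 30), array([ 0.553 , -0.0961])), ((-78, -32, 30), array([ 0.5483, -0.1542]))]
clip back W9 L,R [ 0.56675889 -0.10482177  0.038     ] [ 0.56305712 -0.15157186  0.038     ]
clip W0 back [ 0.56237959 -0.15073225  0.038     ] [ 0.56629372 -0.10309291  0.038     ]
clip S back [ 0.56824524 -0.10726601  0.038     ] [ 0.5632816  -0.15510147  0.038     ]
tip [ 0.0944 -0.0139  0.0224]
tip [0.0944 0.0113 0.0224]
tip [ 0.0942 -0.014   0.0224]
tip [0.0942 0.0112 0.0224]
```

Run:
```python
from h import *
for i in range(2):
  p=eyes.camera_params('wrist');print(p['cx'],p['cy'],p['fov_y'],p['tool_from_camera'])
```

```text
252.31527933798552 187.83744189407614 62.62846623691163 [[-1.52714619e-04  9.48467544e-01  3.16874258e-01  8.14309753e-02]
 [ 9.99999985e-01  1.17305029e-04  1.30823514e-04 -1.23644805e-03]
 [ 8.69109128e-05  3.16874273e-01 -9.48467547e-01 -1.18403767e-01]
 [ 0.00000000e+00  0.00000000e+00  0.00000000e+00  1.00000000e+00]]
252.31527933798552 187.83744189407614 62.62846623691163 [[-1.52714619e-04  9.48467544e-01  3.16874258e-01  8.14309753e-02]
 [ 9.99999985e-01  1.17305029e-04  1.30823514e-04 -1.23644805e-03]
 [ 8.69109128e-05  3.16874273e-01 -9.48467547e-01 -1.18403767e-01]
 [ 0.00000000e+00  0.00000000e+00  0.00000000e+00  1.00000000e+00]]
```

{"fn": "move_arm", "kwargs": {"series": "-20 -16 0 -0.3 0.3 0.6 1;0 0 45 0 0 0 1;0 0 45 0 0 0 1;0 0 25 0 0 0 1;0 0 0 0 0 0 1"}}

```text
clock: 9.18
tcp_pos: [0.4395, -0.1174, 0.1103]
eef_rot: [3.136, -0.087, 0.003]
force: [0.9, -0.2, -0.8]
gripper_width: 0.0205
```

```bash
cat > st.py <<'E'
from h import *
import sys
k=sys.argv[1]
s=telemetry.read_state();m=R.from_rotvec(s['eef_rot']).as_matrix()
print(s['tcp_pos'].round(4),s['gripper_width'].round(4),s['force'].round(1),s['clock'],'j6',s['joint_positions'][5].round(2));print(m.round(3))
c=cam('wrist');im=eyes.get_image('wrist');tfc=eyes.camera_params('wrist')['tool_from_camera'];print(tfc[:3,3].round(4))
tip=m@[.0943+tfc[0,3]-.0814,-.0013+tfc[1,3]+.00124,.0224]+s['tcp_pos']
ax=np.array([.628,-.133]);a=np.radians(-4.1);u=np.array([np.cos(a),np.sin(a)]);n=np.array([-u[1],u[0]])
print('tip jig frame',((tip[:2]-ax)@u).round(4),((tip[:2]-ax)@n).round(4),'bladetop z',tip[2].round(4),'yaw',np.degrees(np.arctan2(m[1,0],m[0,0])).round(2))
im2=eyes.get_image('side')
cv2.imwrite(f'pics/w{k}.png',im)
z=cv2.resize(im2[270:355,200:370],(780,390),interpolation=cv2.INTER_CUBIC)
y=cv2.resize(im[0:105,150:360],(780,390),interpolation=cv2.INTER_CUBIC)[:205+180]
cv2.imwrite(f'pics/c{k}.png',np.vstack([y[:300],z[90:390]]))
E
python3 st.py 10
```

```text
Traceback (most recent call last):
  File "st.py", line 5, in <module>
    print(s['tcp_pos'].round(4),s['gripper_width'].round(4),s['force'].round(1),s['clock'],'j6',s['joint_positions'][5].round(2));print(m.round(3))
                                ^^^^^^^^^^^^^^^^^^^^^^^^
AttributeError: 'float' object has no attribute 'round'
```

```bash
sed -i "s/s\['gripper_width'\].round(4)/s['gripper_width']/" st.py; python3 st.py 10
```

```text
[ 0.4395 -0.1174  0.1103] 0.02054535609893251 [ 0.9 -0.2 -0.8] 9.175 j6 2.8
[[ 0.998 -0.055  0.002]
 [-0.055 -0.998 -0.005]
 [ 0.002  0.005 -1.   ]]
[ 0.0814 -0.0012 -0.1184]
tip jig frame -0.0948 0.0048 bladetop z 0.0881 yaw -3.18
```

View pics/c10.png

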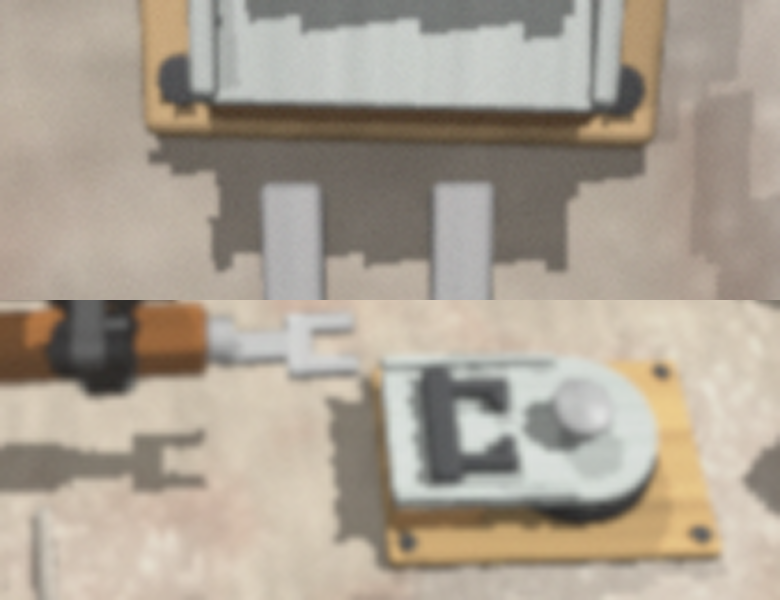

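{"fn": "move_arm", "kwargs": {"series": "0 4 0 0 0 1.2 1;0 0 35 0 0 0 1;0 0 0 0 0 0 1;0 0 0 0 0 0 1"}}

```text
clock: 9.78
tcp_pos: [0.4476, -0.1257, 0.0835]
eef_rot: [3.128, -0.123, 0.029]
force: [0.3, 0.4, -0.7]
gripper_width: 0.0206
```

```bash
python3 st.py 11
```

```text
[ 0.4476 -0.1257  0.0835] 0.020607913172625447 [ 0.3  0.4 -0.7] 9.775 j6 2.81
[[ 0.997 -0.078  0.018]
 [-0.078 -0.997 -0.012]
 [ 0.019  0.011 -1.   ]]
[ 0.0814 -0.0012 -0.1184]
tip jig frame -0.0857 -0.0052 bladetop z 0.0629 yaw -4.48
```

View pics/c11.png

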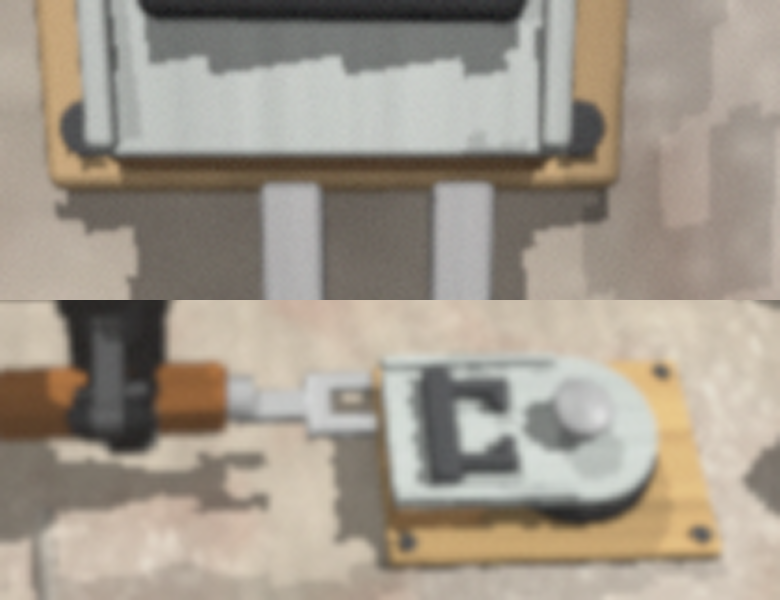

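{"fn": "move_arm", "kwargs": {"series": "-8 -6 0 0 -0.8 0 1;0 0 0 0 0 0 1;0 0 0 0 0 0 1"}}

```text
clock: 10.25
tcp_pos: [0.44, -0.1186, 0.0847]
eef_rot: [3.128, -0.122, 0.009]
force: [0.5, 0.2, -0.1]
gripper_width: 0.0206
```

```bash
python3 st.py 12
```

```text
[ 0.44   -0.1186  0.0847] 0.020569272833362982 [ 0.5  0.2 -0.1] 10.25 j6 2.82
[[ 0.997 -0.078  0.005]
 [-0.078 -0.997 -0.012]
 [ 0.006  0.011 -1.   ]]
[ 0.0814 -0.0012 -0.1184]
tip jig frame -0.0941 0.0013 bladetop z 0.0629 yaw -4.47
```

View pics/c12.png

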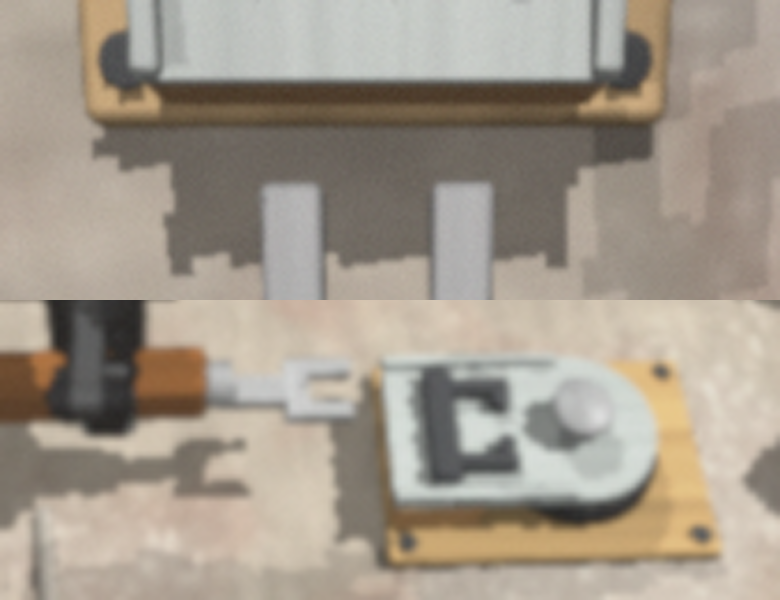

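{"fn": "move_arm", "kwargs": {"series": "0 0 12 0 0 0 1;0 0 0 0 0 0 1;0 0 0 0 0 0 1"}}

```text
clock: 10.72
tcp_pos: [0.4396, -0.1187, 0.0712]
eef_rot: [3.128, -0.123, 0.007]
force: [0.7, 0.3, -1.1]
gripper_width: 0.0209
```

```bash
python3 st.py 13
```

```text
[ 0.4396 -0.1187  0.0712] 0.020948934486415514 [ 0.7  0.3 -1.1] 10.725 j6 2.82
[[ 0.997 -0.078  0.004]
 [-0.078 -0.997 -0.011]
 [ 0.005  0.011 -1.   ]]
[ 0.0814 -0.0012 -0.1184]
tip jig frame -0.0945 0.0012 bladetop z 0.0493 yaw -4.49
```

{"fn": "move_arm", "kwargs": {"series": "0 0 11 0 0 0 1;0 0 0 0 0 0 1;0 0 0 0 0 0 1"}}

```text
clock: 11.2
tcp_pos: [0.4397, -0.1189, 0.0596]
eef_rot: [3.128, -0.123, 0.007]
force: [0.2, -0.6, -0.6]
gripper_width: 0.0207
```

```bash
python3 st.py 14
python3 - <<'E'
import cv2
im=cv2.imread('pics/w14.png')
E
```

```text
[ 0.4397 -0.1189  0.0596] 0.02072039047363929 [ 0.2 -0.6 -0.6] 11.2 j6 2.82
[[ 0.997 -0.078  0.004]
 [-0.078 -0.997 -0.011]
 [ 0.005  0.011 -1.   ]]
[ 0.0814 -0.0012 -0.1184]
tip jig frame -0.0944 0.001 bladetop z 0.0376 yaw -4.49
```

View pics/c14.png

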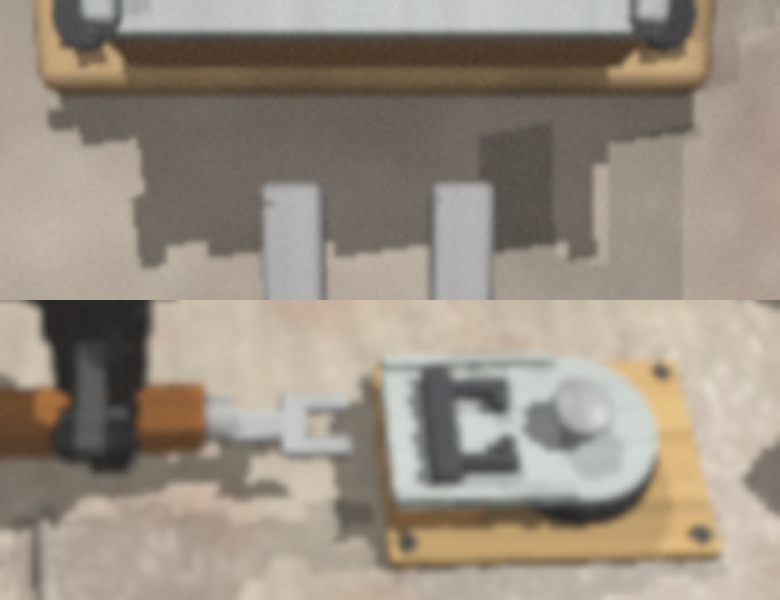

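Run:
```python
from h import *
S=cam('side')
s=telemetry.read_state();m=R.from_rotvec(s['eef_rot']).as_matrix()
im=cv2.resize(eyes.get_image('side')[300:360,230:310],None,fx=9,fy=9,interpolation=cv2.INTER_CUBIC)
for dz,col in [(0,(0,0,255)),(-.004,(0,255,0))]:
  for y in(-.0143,.0117):
    for z in(.0224,.0284):
      P=m@[.0943,y,z]+s['tcp_pos']+[0,0,dz];q=proj(S,P)[0]; print(dz,y,z,q.round(1))
      if z<.023: cv2.circle(im,(int((q[0]-230+.5)*9),int((q[1]-300+.5)*9)),3,col,-1)
cv2.imwrite('pics/s15.png',im)
```

```text
0 -0.0143 0.0224 [274.7 309.2]
0 -0.0143 0.0284 [274.5 311. ]
0 0.0117 0.0224 [275.6 321.9]
0 0.0117 0.0284 [275.5 323.7]
-0.004 -0.0143 0.0224 [274.6 310.4]
-0.004 -0.0143 0.0284 [274.4 312.2]
-0.004 0.0117 0.0224 [275.5 323.1]
-0.004 0.0117 0.0284 [275.4 324.8]
```

View pics/s15.png

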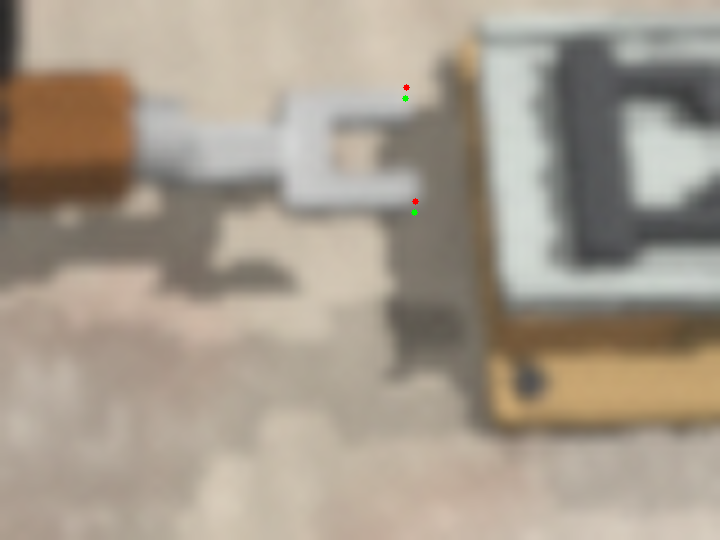

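{"fn": "move_arm", "kwargs": {"series": "10 0 0 0 0 0 1;10 0 0 0 0 0 1;5 0 0 0 0 0 1;0 0 0 0 0 0 1"}}

```text
clock: 11.85
tcp_pos: [0.4678, -0.1214, 0.0605]
eef_rot: [3.127, -0.122, 0.011]
force: [0.1, -0.5, -0.8]
gripper_width: 0.0206
```

```bash
python3 st.py 16
```

```text
[ 0.4678 -0.1214  0.0605] 0.02056401010864368 [ 0.1 -0.5 -0.8] 11.85 j6 2.84
[[ 0.997 -0.078  0.006]
 [-0.078 -0.997 -0.012]
 [ 0.007  0.012 -1.   ]]
[ 0.0814 -0.0012 -0.1184]
tip jig frame -0.0662 0.0005 bladetop z 0.0388 yaw -4.48
```

View pics/c16.png

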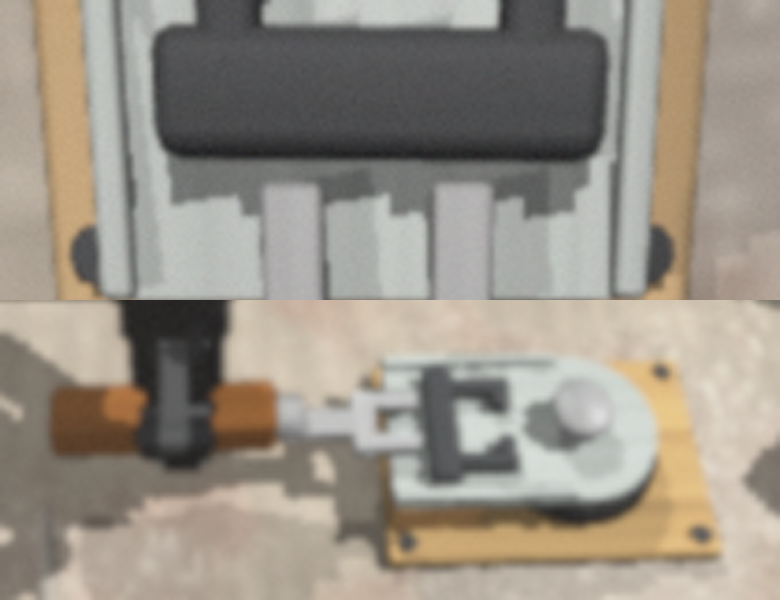

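{"fn": "move_arm", "kwargs": {"series": "5 0 1 0 0 0 1;5 0 0 0 0 0 1;5 0 0 0 0 0 1;5 0 0 0 0 0 1;0 0 0 0 0 0 1"}}

```text
clock: 12.58
tcp_pos: [0.4874, -0.1226, 0.0591]
eef_rot: [3.128, -0.123, 0.008]
force: [0.3, 0.2, -1.2]
gripper_width: 0.0207
```

```bash
python3 st.py 17
```

```text
[ 0.4874 -0.1226  0.0591] 0.02069342609828699 [ 0.3  0.2 -1.2] 12.575 j6 2.85
[[ 0.997 -0.079  0.004]
 [-0.078 -0.997 -0.011]
 [ 0.005  0.011 -1.   ]]
[ 0.0814 -0.0012 -0.1184]
tip jig frame -0.0465 0.0007 bladetop z 0.0372 yaw -4.5
```

View pics/c17.png

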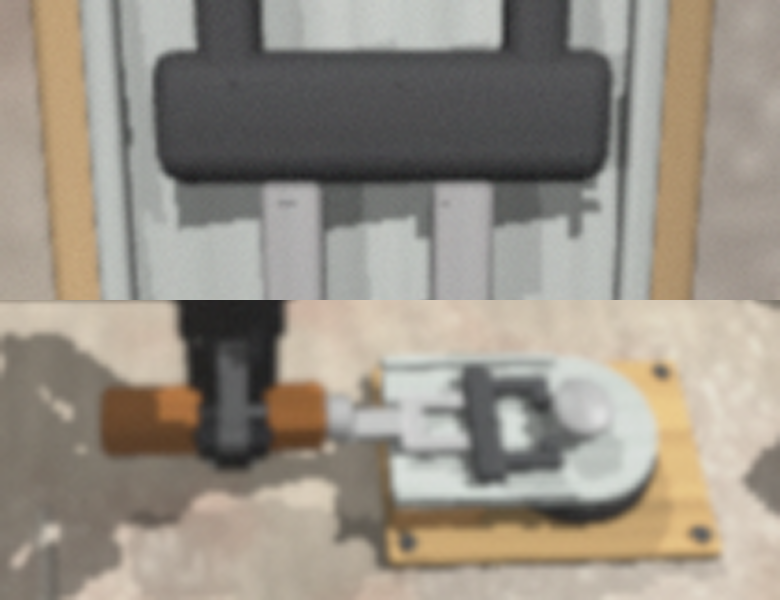

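{"fn": "move_arm", "kwargs": {"series": "5 0 0 0 0 0 1;4 0 0 0 0 0 1;4 0 0 0 0 0 1;0 0 0 0 0 0 1"}}

```text
clock: 13.18
tcp_pos: [0.498, -0.1228, 0.0582]
eef_rot: [3.129, -0.123, -0.002]
force: [0.0, 0.9, -0.7]
gripper_width: 0.0205
```

```bash
python3 st.py 18
```

```text
[ 0.498  -0.1228  0.0582] 0.020542898301196558 [ 0.   0.9 -0.7] 13.175 j6 2.86
[[ 0.997 -0.079 -0.001]
 [-0.079 -0.997 -0.01 ]
 [-0.001  0.01  -1.   ]]
[ 0.0814 -0.0012 -0.1184]
tip jig frame -0.0361 0.0013 bladetop z 0.0357 yaw -4.51
```

{"fn": "move_arm", "kwargs": {"series": "2 0.5 -1.5 0 0.3 0 1;4 0 0 0 0 0 1;4 0 0 0 0 0 1;0 0 0 0 0 0 1"}}

```text
clock: 13.78
tcp_pos: [0.5069, -0.1237, 0.059]
eef_rot: [3.13, -0.123, 0.002]
force: [-0.4, 0.0, -1.2]
gripper_width: 0.0203
```

```bash
python3 st.py 19
```

```text
[ 0.5069 -0.1237  0.059 ] 0.020327426690436173 [-0.4  0.  -1.2] 13.775 j6 2.86
[[ 0.997 -0.079  0.001]
 [-0.079 -0.997 -0.01 ]
 [ 0.002  0.01  -1.   ]]
[ 0.0814 -0.0012 -0.1184]
tip jig frame -0.0271 0.001 bladetop z 0.0368 yaw -4.51
```

View pics/c19.png

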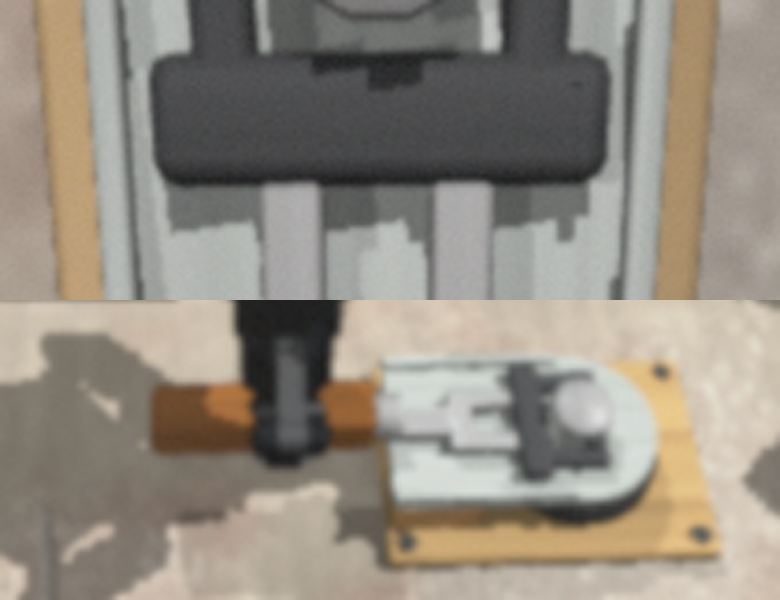

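{"fn": "move_arm", "kwargs": {"series": "3 0 -0.5 0 0.2 0 1;3 0 0 0 0 0 1;0 0 0 0 0 0 1"}}

```text
clock: 14.25
tcp_pos: [0.5127, -0.1244, 0.0599]
eef_rot: [3.129, -0.124, 0.007]
force: [-1.1, 0.0, -1.1]
gripper_width: 0.0205
```

```bash
python3 st.py 20
```

```text
[ 0.5127 -0.1244  0.0599] 0.0204541974113423 [-1.1  0.  -1.1] 14.25 j6 2.86
[[ 0.997 -0.079  0.004]
 [-0.079 -0.997 -0.011]
 [ 0.005  0.01  -1.   ]]
[ 0.0814 -0.0012 -0.1184]
tip jig frame -0.0212 0.0007 bladetop z 0.038 yaw -4.53
```

View pics/c20.png

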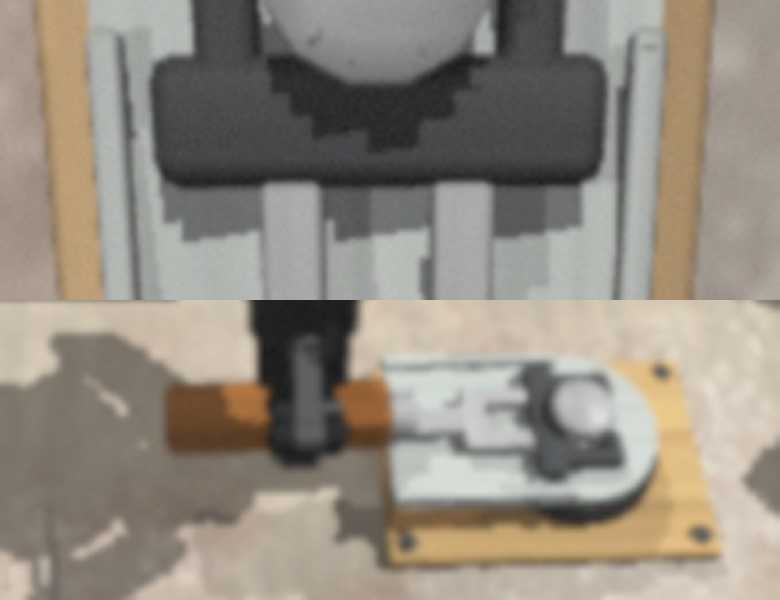

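{"fn": "move_arm", "kwargs": {"series": "2 0 0 0 0 0 1;0 0 0 0 0 0 1"}}

```text
clock: 14.6
tcp_pos: [0.5128, -0.1243, 0.0595]
eef_rot: [3.129, -0.124, 0.001]
force: [-0.1, 0.1, -0.9]
gripper_width: 0.0208
```

{"fn": "move_arm", "kwargs": {"series": "3 0 0 0 0 0 1"}}

```text
clock: 14.72
tcp_pos: [0.5131, -0.1241, 0.0589]
eef_rot: [3.129, -0.125, -0.008]
force: [-11.1, 0.5, 5.5]
gripper_width: 0.0207
```

```bash
python3 st.py 21
```

```text
[ 0.5131 -0.1241  0.0589] 0.020687307997225388 [-11.1   0.5   5.5] 14.725 j6 2.87
[[ 0.997 -0.08  -0.006]
 [-0.08  -0.997 -0.01 ]
 [-0.005  0.01  -1.   ]]
[ 0.0814 -0.0012 -0.1184]
tip jig frame -0.021 0.0009 bladetop z 0.036 yaw -4.58
```

View pics/c21.png

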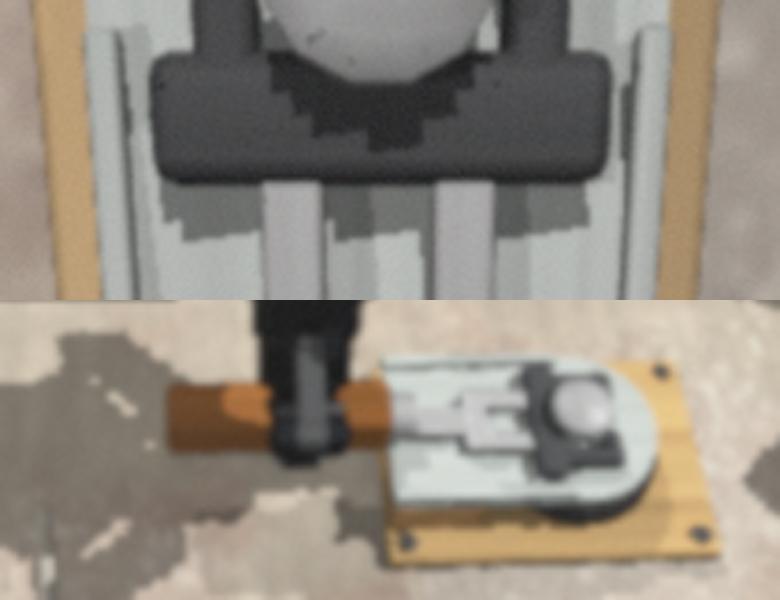

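{"fn": "move_arm", "kwargs": {"series": "4 0 -1 0 0.3 0 1;4 0 -0.5 0 0.3 0 1"}}

```text
clock: 15.08
tcp_pos: [0.5133, -0.1238, 0.0581]
eef_rot: [3.128, -0.127, -0.018]
force: [-11.4, -0.3, 6.6]
gripper_width: 0.0207
```

```bash
python3 st.py 22
python3 - <<'E'
import cv2
im=cv2.imread('pics/side22.png')
E
```

```text
[ 0.5133 -0.1238  0.0581] 0.02073024430752635 [-11.4  -0.3   6.6] 15.075 j6 2.87
[[ 0.997 -0.081 -0.012]
 [-0.081 -0.997 -0.01 ]
 [-0.011  0.011 -1.   ]]
[ 0.0814 -0.0012 -0.1184]
tip jig frame -0.021 0.0011 bladetop z 0.0347 yaw -4.66[ WARN:0@0.016] global loadsave.cpp:275 findDecoder imread_('pics/side22.png'): can't open/read file: check file path/integrity
```

View pics/c22.png

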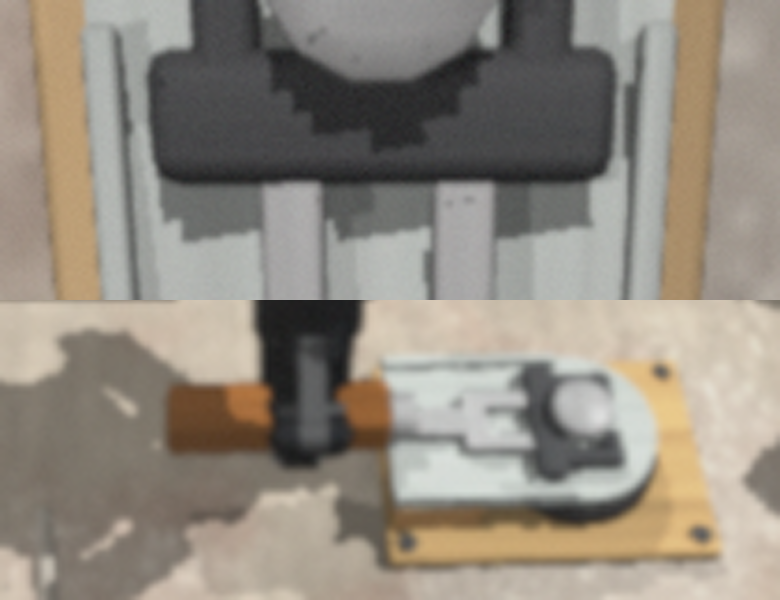

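{"fn": "move_arm", "kwargs": {"series": "-8 0 -1.5 0 0.7 0 1;-15 0 -1 0 0.3 0 1;-20 0 0 0 0 0 1;-20 0 0 0 0 0 1;0 0 0 0 0 0 1"}}

```text
clock: 15.8
tcp_pos: [0.451, -0.1189, 0.0616]
eef_rot: [3.127, -0.126, 0.026]
force: [0.2, 1.0, -0.7]
gripper_width: 0.0205
```

```bash
python3 st.py 23
```

```text
[ 0.451  -0.1189  0.0616] 0.020496029490707626 [ 0.2  1.  -0.7] 15.8 j6 2.83
[[ 0.997 -0.081  0.016]
 [-0.08  -0.997 -0.013]
 [ 0.017  0.011 -1.   ]]
[ 0.0814 -0.0012 -0.1184]
tip jig frame -0.0829 0.0016 bladetop z 0.0408 yaw -4.61
```

View pics/c23.png

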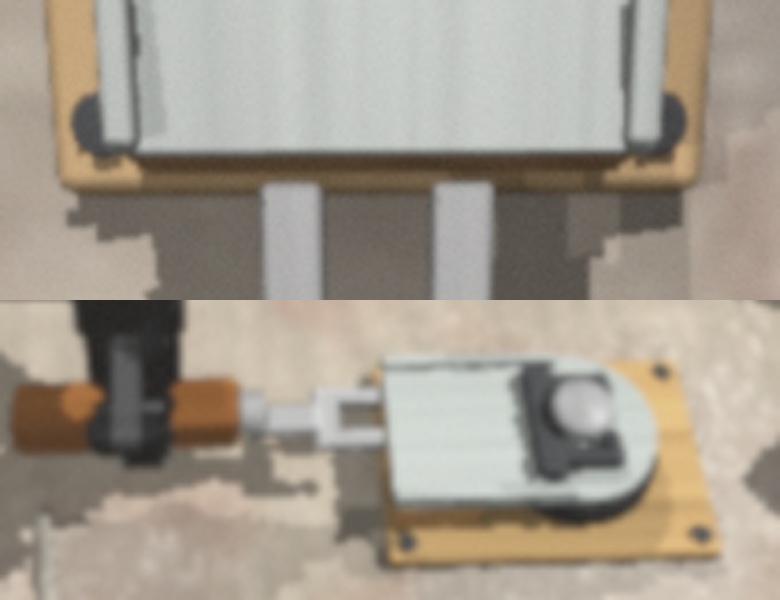

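{"fn": "move_arm", "kwargs": {"series": "-20 0 0 0 -0.6 0 1;0 0 -40 0 0 0 1;0 0 -50 0 0 0 1;0 0 -40 0 0 0 1;40 0 0 0 0 0 1;0 0 0 0 0 0 1"}}

```text
clock: 16.65
tcp_pos: [0.4699, -0.1192, 0.1959]
eef_rot: [3.127, -0.125, 0.01]
force: [-0.4, -0.3, -1.2]
gripper_width: 0.0207
```

```bash
python3 st.py 24
python3 - <<'E'
from h import *
ax=np.array([.628,-.133,0]);Rz=R.from_euler('z',np.radians(-4.1)).as_matrix()
for n,(x0,y0,w,h,f) in {'wrist':(150,0,200,120,3.9),'side':(270,295,95,60,8)}.items():
    c=cam(n);im=eyes.get_image(n)[y0:y0+h,x0:x0+w];im=cv2.resize(im,None,fx=f,fy=f,interpolation=cv2.INTER_CUBIC)
    P=np.array([(-22,-25,38),(-22,25,38),(14,25,38),(14,-25,38)])/1e3
    q=proj(c,P@Rz.T+ax);q=((q-[x0,y0]+.5)*f).astype(int);cv2.polylines(im,[q.reshape(-1,1,2)],True,(0,0,255),1)
    cv2.imwrite(f'pics/home_{n}.png',im)
E
```

```text
[ 0.4699 -0.1192  0.1959] 0.020680526404478174 [-0.4 -0.3 -1.2] 16.65 j6 2.84
[[ 0.997 -0.08   0.006]
 [-0.08  -0.997 -0.013]
 [ 0.007  0.012 -1.   ]]
[ 0.0814 -0.0012 -0.1184]
tip jig frame -0.0642 0.0027 bladetop z 0.1742 yaw -4.57
```

View pics/home_wrist.png

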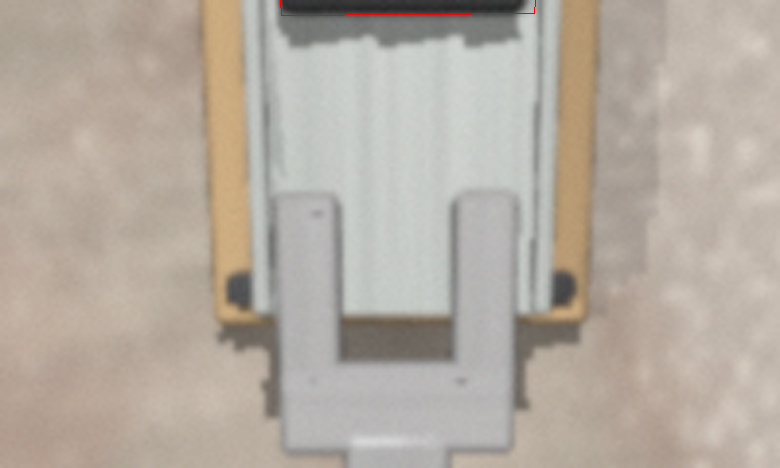

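View pics/home_side.png

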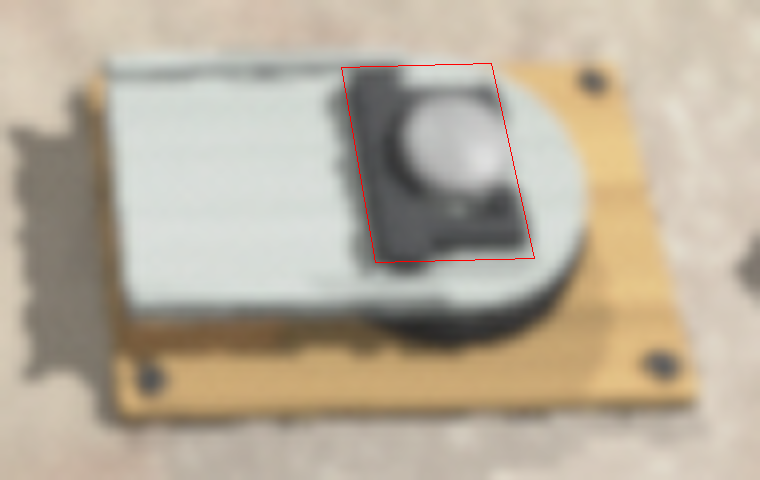

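View pics/w24.png

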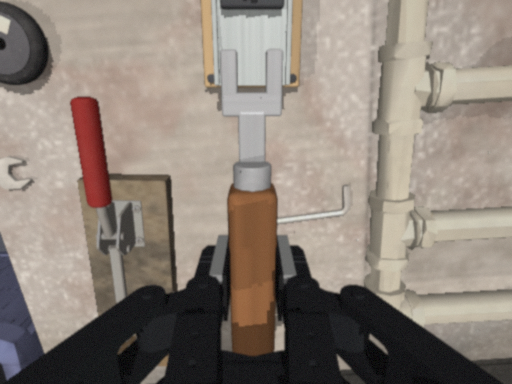

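Run:
```python
from jig import *
for p in [(180,172),(230,108),(320,105),(258,162),(345,162),(210,162),(245,220),(375,215)]: print(p,px2z(W0,*p,0)[:2].round(3))
```

```text
(180, 172) [ 0.534 -0.023]
(230, 108) [0.597 0.054]
(320, 105) [0.7   0.057]
(258, 162) [ 0.629 -0.01 ]
(345, 162) [ 0.735 -0.01 ]
(210, 162) [ 0.571 -0.01 ]
(245, 220) [ 0.613 -0.087]
(375, 215) [ 0.78 -0.08]
```

{"fn": "move_arm", "kwargs": {"series": "40 -29 0 0 0 0 1;40 -29 0 0 0 0 1;38 -29 0 0 0 0 1;33 -29 0 0 0 0 1;0 0 0 0 0 0 1"}}

```text
clock: 17.48
tcp_pos: [0.6235, -0.0122, 0.1879]
eef_rot: [3.128, -0.132, -0.015]
force: [-1.2, -1.4, -0.8]
gripper_width: 0.0206
```

```bash
python3 st.py 25;python3 - <<'E'
from h import *
cv2.imwrite('pics/side25.png',eyes.get_image('side'))
E
```

```text
[ 0.6235 -0.0122  0.1879] 0.020581031629358416 [-1.2 -1.4 -0.8] 17.475 j6 3.11
[[ 0.996 -0.084 -0.01 ]
 [-0.084 -0.996 -0.01 ]
 [-0.009  0.011 -1.   ]]
[ 0.0814 -0.0012 -0.1184]
tip jig frame 0.081 0.12 bladetop z 0.1647 yaw -4.83
```

View pics/w25.png

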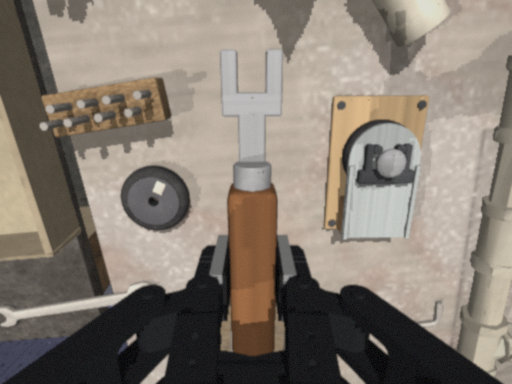

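View pics/side25.png

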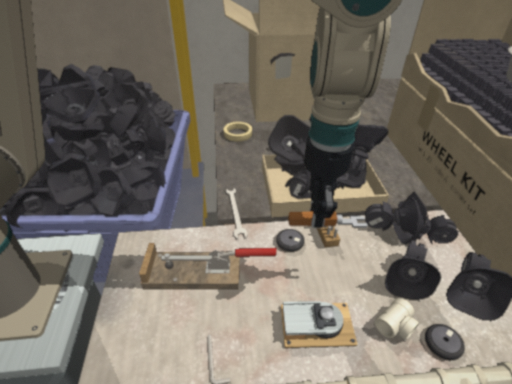

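{"fn": "move_arm", "kwargs": {"series": "4 3 0 0 0.8 -6 1;0 0 0 0 0 -6 1;0 0 30 0 0 0 1;0 0 35 0 0 0 1;0 0 30 0 0 0 1;0 0 0 0 0 0 1"}}

```text
clock: 18.38
tcp_pos: [0.6156, -0.0245, 0.0921]
eef_rot: [3.124, 0.189, -0.006]
force: [-0.2, -1.3, -2.0]
gripper_width: 0.0208
```

```bash
python3 st.py 26
```

```text
[ 0.6156 -0.0245  0.0921] 0.020767384620911482 [-0.2 -1.3 -2. ] 18.375 j6 2.88
[[ 0.993  0.121 -0.003]
 [ 0.12  -0.993 -0.012]
 [-0.004  0.011 -1.   ]]
[ 0.0817 -0.0012 -0.1184]
tip jig frame 0.0724 0.1264 bladetop z 0.0693 yaw 6.92
```

View pics/w26.png

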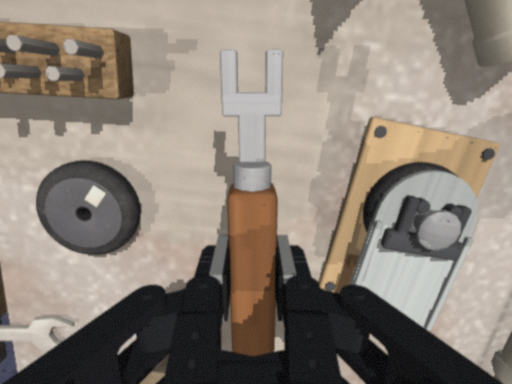

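{"fn": "move_arm", "kwargs": {"series": "0 -4 20 0 0.5 0 1;0 0 18 0 0 0 1;0 0 12 0 0 0 1;0 0 0 0 0 0 1"}}

```text
clock: 18.98
tcp_pos: [0.6235, -0.0228, 0.05]
eef_rot: [3.121, 0.187, 0.035]
force: [-0.4, 0.5, -1.8]
gripper_width: 0.0207
```

```bash
python3 st.py 27
```

```text
[ 0.6235 -0.0228  0.05  ] 0.02068447225929716 [-0.4  0.5 -1.8] 18.975 j6 2.89
[[ 0.993  0.119  0.023]
 [ 0.12  -0.993 -0.014]
 [ 0.022  0.016 -1.   ]]
[ 0.0817 -0.0012 -0.1184]
tip jig frame 0.0808 0.1286 bladetop z 0.0296 yaw 6.88
```

{"fn": "move_arm", "kwargs": {"series": "0 0 0 0.4 -1 0 1;0 0 10 0 0 0 1;0 0 4 0 0 0 1;0 0 0 0 0 0 1"}}

```text
clock: 19.58
tcp_pos: [0.626, -0.0233, 0.0373]
eef_rot: [3.126, 0.188, 0.013]
force: [0.2, 0.0, -1.3]
gripper_width: 0.0206
```

```bash
python3 st.py 28
```

```text
[ 0.626  -0.0233  0.0373] 0.02055165204512534 [ 0.2  0.  -1.3] 19.575 j6 2.88
[[ 0.993  0.12   0.009]
 [ 0.12  -0.993 -0.009]
 [ 0.007  0.01  -1.   ]]
[ 0.0817 -0.0012 -0.1184]
tip jig frame 0.0829 0.1284 bladetop z 0.0156 yaw 6.87
```

{"fn": "move_arm", "kwargs": {"series": "0 0 5 0 0 0 1;0 0 2 0 0 0 1;0 0 0 0 0 0 1"}}

```text
clock: 20.05
tcp_pos: [0.6262, -0.0233, 0.0303]
eef_rot: [3.126, 0.188, 0.013]
force: [-0.2, 0.1, -1.1]
gripper_width: 0.0207
```

{"fn": "move_arm", "kwargs": {"series": "0 0 1.5 0 0 0 1;0 0 0 0 0 0 1"}}

```text
clock: 20.3
tcp_pos: [0.6262, -0.0233, 0.0288]
eef_rot: [3.126, 0.188, 0.014]
force: [-0.7, -0.7, -1.1]
gripper_width: 0.0202
```

{"fn": "move_arm", "kwargs": {"series": "0 0 1.5 0 0 0 1;0 0 0 0 0 0 1"}}

```text
clock: 20.55
tcp_pos: [0.6267, -0.0234, 0.0286]
eef_rot: [3.126, 0.188, 0.015]
force: [-0.6, -0.6, -0.8]
gripper_width: 0.0206
```

{"fn": "move_arm", "kwargs": {"series": "0 0 0 0 0 0 0.7;0 0 0 0 0 0 0.6;0 0 0 0 0 0 0.5;0 0 0 0 0 0 0.5"}}

```text
clock: 21.05
tcp_pos: [0.6274, -0.0235, 0.0289]
eef_rot: [3.126, 0.188, 0.017]
force: [-0.5, -0.1, -0.1]
gripper_width: 0.0426
```

{"fn": "move_arm", "kwargs": {"series": "0 0 -10 0 0 0 0.5;0 0 -30 0 0 0 0.5;0 0 -45 0 0 0 0.5;0 0 -50 0 0 0 0.5;0 0 -50 0 0 0 0.5;0 0 0 0 0 0 0.5"}}

```text
clock: 21.8
tcp_pos: [0.6253, -0.0217, 0.2225]
eef_rot: [3.126, 0.188, 0.019]
force: [0.9, -0.4, -0.2]
gripper_width: 0.0425
```

```bash
python3 st.py 29;python3 - <<'E'
from h import *
cv2.imwrite('pics/side29.png',eyes.get_image('side'))
im=eyes.get_image('wrist')
ax=np.array([.628,-.133,0]);Rz=R.from_euler('z',np.radians(-4.1)).as_matrix();c=cam('wrist')
im=cv2.resize(im,None,fx=1.5,fy=1.5)
P=np.array([(-22,-25,38),(-22,25,38),(14,25,38),(14,-25,38)])/1e3
q=((proj(c,P@Rz.T+ax)+.5)*1.5).astype(int);cv2.polylines(im,[q.reshape(-1,1,2)],True,(0,0,255),1)
cv2.imwrite('pics/w29b.png',im)
E
```

```text
[ 0.6253 -0.0217  0.2225] 0.04246944330546434 [ 0.9 -0.4 -0.2] 21.8 j6 2.89
[[ 0.993  0.12   0.013]
 [ 0.12  -0.993 -0.009]
 [ 0.012  0.011 -1.   ]]
[ 0.0817 -0.0012 -0.1184]
tip jig frame 0.0822 0.1299 bladetop z 0.2012 yaw 6.88
```

View pics/w29b.png

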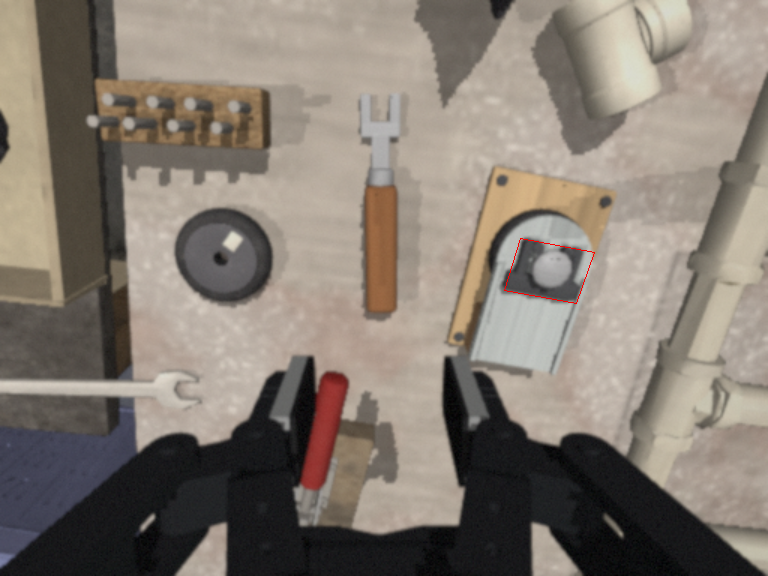

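View pics/side29.png

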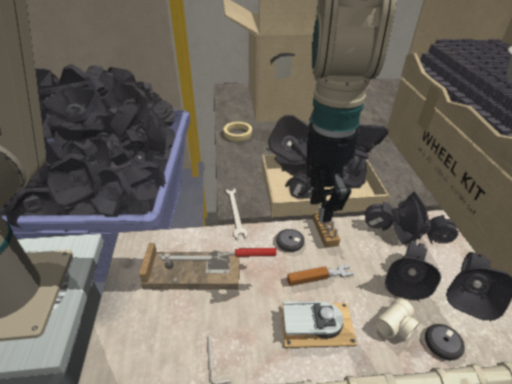

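The wrist picture shows the pusher flat and free at about (380,200). The clip sits round the axle at about (550,270), matching the outline I projected for home. I'm handing in.

```bash
python3 -c "
from cell import job
print(job.close_job())"
```

```text
the job is handed in; nothing more can be done
None
```

I gripped the fork-ended pusher by its wooden handle and pushed the clip along the slide with the fork until it came up against the axle. I then laid the pusher flat on the bench between the jig and the loose black wheel, let go and lifted clear. The job was handed in at about 22 s of the 58 s allowed; no verdict was given.

- **Clip home:** at the end of the push the force rose to about 11 N with no further travel. The fork tips were then about 21 mm short of the axle line, and 22 mm is nominal. In the last wrist and side pictures the clip lies on the outline I projected for home, to within about 2 mm, with its jaws past the axle. I saw no distinct snap in the force readings, which I took only at the end of each move.
- **Gripper and clip:** only the fork touched the clip.
- **Pusher:** it lies still and free on the bench, with the fingers open to 42 mm and about 0.19 m above it.
- **What went less well:**
  - The moves drifted by up to about 8 mm, so I re-aligned from the pictures before contact.
  - At the final push the fork pressed lightly on the slide, at about 6 N, well under the limits.
  - The last joint came to 3.11 rad, close to its 3.14 limit, while I carried the pusher to the bench, so I turned the tool back before lowering it.

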